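# Pin home and R-clip on the pastry cutter's pivot

### The arm

A 6-joint arm with a two-finger parallel gripper is mounted at the origin on the work surface. World frame = base frame: x ahead of the robot, y to its left, z up, the work surface at z = 0. Lengths are in mm, angles in degrees, forces in N, time in s.
With the tool pointing down it reaches from about 325 to 850 mm from the base axis. Payload 4.4 kg.
Tool frame: the origin (TCP) lies at the centre of the arm's flange, where the gripper is bolted on; the fingertips stand 199 mm ahead of it and the grasp point (between the pads) lies 180 mm ahead of it; y points along the fingers, x is the direction in which the jaws open and shut, and the axes are right-handed (so a half turn about y gives the same grasp; the last joint's range is limited). The gripper opens to 94 mm and grips with 3 to 60 N. Pads are 16 mm wide; open, the fingers measure 119 mm over their backs; the gripper's body (75 mm by 177 mm) begins 78 mm behind the grasp point.
Start: joints at [-73.883, 11.837, 88.321, -0, 79.842, -8.623], TCP at [240.63, -522.232, 404.647] pointing down, gripper open.
Joint ranges: [-156.59, 156.59], [-49.26, 127.26], [12.9, 141.05], [-63.56, 243.56], [4.71, 150.69], [-161.64, 161.64]. Speed limits (degrees/s): [159.86, 159.86, 180, 180, 180, 180].

### API

Orientations are given as a 3x3 rotation matrix whose columns are the frame's x, y, z axes.
In Python, from bench import monitor, eyes, workorder, spotter gives the robot as it stands.
- The arm moves only by the tool send_rows, never from a script. Its argument "increments" is a list of rows, each an object with "xyz": the shift along the world's x, y, z in mm, a list of three; "delta_rot": the turn, a rotation vector about the world's x, y, z in rad, a list of three. In form: [{"xyz": [tx, ty, tz], "delta_rot": [rx, ry, rz]}, ...]. A call has 1 to 20 rows; each row is the pose to reach, as a shift and turn from the pose measured when the call began; what a row does not reach only later rows make up. A row lasts 1/8 s, in which the tool goes at most 62.5 mm and 10.7 degrees, less where a joint would pass 70% of its speed; a pose out of reach is approached as far as the arm can. A call with a gripper value outside its range is refused whole. "hand" is the finger opening in mm, from 0 to 94, set as the call begins (left out, the last holds). The fingers move at their own pace and stop on an object; "squeeze" is the grip in N (left out, the last holds). Time passes only in rows, so rows that repeat a pose let the fingers close. It gives the time, the measured TCP pose, the force and the opening at its end, in the units of the state.
- monitor.sense(): the state, without advancing time (a new reading comes with each control period).
- eyes.get_image(name): name is "scene" or "top" or "wrist"; returns the picture (400x640x3 uint8, red, green, blue); there is no depth.
- eyes.calibration(name): a dict with "fovy" (degrees; the focal length in pixels is half the picture's height over the tangent of half this angle, whatever the lens; pixels are square), "cx", "cy" (the principal point, pixels), "cam_to_world" (4x4, takes a point from camera to world coordinates). Camera axes: x right, y down, z forward; pixel columns grow to the right and rows downward; lengths in mm; the calibration is good to about 2 mm. A picture is of the moment at which its call begins: read the wrist's pose just before it. calibration takes no time and is no camera call; for the wrist camera it gives the pose at the moment of the call.
- workorder.sign_off(): hands the job in, once; it reports no verdict.
Trained networks look in the newest picture that a camera, given by its name, has taken for a name from the list of things; names that differ only in an ending like _2 or _b are one class to them, and where a whole thing is asked for, a point or a joint stands for the part that bears it (a point fixed in the world has none). Each returns a list of dicts, best first, with "score" (0 to 1); they miss things now and then, are a little off and sometimes report something else, mostly with a low value. They report only what shows in the picture. A call takes as long as a camera call. They do not tell look-alikes from the thing itself.
- spotter.masks_of(camera, thing): "pixels" (400x640 bool, what is visible of it) and "rect" ([centre column, centre row, width, height] in pixels, round what is visible of it).
The state is a dict: "time": time; "q": joint angles; "qvel": joint speeds; "tau": joint torques, N m; "tcp_pos": TCP position; "tcp_rot": TCP orientation; "ft_force": force on the tool from outside, world axes, zero at the start; "moment": the same for the moment, N m; "finger_gap": opening from 0.0 (shut) to 1.0 (fully open).
Only numpy, scipy, OpenCV 4.12 (cv2) and the standard library are available. Lean on these libraries where they do the work, as an engineer would, in place of code of your own. Each camera call takes 0.05 s, during which the arm holds its last target. There are 200 camera calls.

### The job

The pivot pin of the swing-arm pastry cutter has ridden up: push it down fully home, gently (its collar may sit high or to one side, so go by feel). Then take the R-clip from the wooden block and push its straight leg through the cross hole in the pin, from the side away from the cutter's arm, without forcing it, until the bow springs over and sits round the pin; let go and leave it there. Leave everything else on the counter where it is.

Things in the scene. Friction and masses are not known exactly. Their poses are not given: they have to be found in the camera images.
- cutter: Cutter fixed to the counter: white board 280 x 150 x 12 mm, round hub (52 mm across, top 50 mm above the counter) with an adjustable collar (60 mm across) on it, a flat arm (22 mm wide, top 50 mm high) ending in a ball knob (top 98 mm high, 215 mm from the pivot). Origin on the hub's axis at counter height; x along the arm away from the pivot, z up. Board from x = -45 to +235 mm.
- pin (a joint): How far the upright steel pin (20 mm diameter) is pushed down through its collar, m: 0 = ridden up, 0.012 = home against a hard stop. Dry friction of about 6 N holds it at any height. The pin does not turn or tilt; the collar does not shift in use. The cross hole's centre is 18 mm below the pin's flat top and, with the pin home, 4.5 mm above the collar's top face.
- pivot (a point): Nominal place of the cross hole with the pin home: on the hub's axis, 60 mm above the counter; x along the hole and the arm. The collar carrying the pin is NOT measured: it and the hole sit 0 to 16 mm higher than this and up to 9 mm to either side (y), 0 in x. Hole along x, 7.4 mm square with plain edges; the pin is 20 mm thick. Push the clip in towards +x.
- clip: Steel R-clip of 5 mm wire, 121 mm long, 30 mm wide, about 46 g, lying flat on the block, its loop sticking out past the block's edge. Origin at the straight leg's root, on the underside (wire centre at z = 2.5 mm); x along the straight leg (y = 0) to its tip, y towards the bowed leg, z up. Loop at x = -32 to -6 mm: two straight sides along x at y = -9 and +9 mm, 23 mm over the wire.
- bow (a joint): Angle by which the bowed leg is sprung outwards, rad: 0 relaxed, about 0.02 to 0.045 seated round the pin, about 0.09 while riding over it. It leaves the loop at clip (-6, 9) mm; its wire centre runs through (8, 10), (32, 5.5), (41, 9.6), (49, 9.6), (58, 5.5), (76, 14.5) mm. Spring 2.5 N m/rad, preload 0.125 N m.
- clip_tip (a point): Rounded tip of the straight leg, on its centre line, 86.5 mm ahead of the clip's origin. The tip is through the hole before the bowed leg's flared end meets the pin.
- clip_loop (a point): Middle of the clip's loop, 16.5 mm behind the clip's origin, at the wire's centre height: the grip point, 23 mm wide along the clip's y.
- clip_seat (a point): Point on the straight leg's centre line, 45 mm ahead of the clip's origin: at the hole's centre when seated. Springing over takes about 5 to 10 N of push; beyond the seat the throat at x = 32 mm stops the clip with a rising force.
- block: Fixed wooden block 70 x 80 x 30 mm high (origin under its centre) on which the clip lies.
- plates: Fixed stack of small white plates, 90 mm diameter, 26 mm high. Bystander.
- u_pin: Loose U-shaped steel staple of 6 mm wire, 71 x 32 mm, without loop or bow. Bystander, not the clip.
- plain_pin: Loose straight headed steel pin, 80 mm long, 16 mm head. Bystander.
- bun_a: Loose bread bun, 76 mm diameter, 40 mm high. Bystander.
- bun_b: Loose bread bun, same size. Bystander.
- cleaver: Loose chopper, blade 160 x 80 mm lying flat, wooden handle. Bystander.
- bowl: Fixed white bowl, 110 mm diameter, 50 mm high. Bystander.
Things that resemble listed ones, but are neither listed nor needed, are in the scene too. What is shaped like the clip but green is not meant.

How it is judged (in metres and radians):
On the way:
1. the pin is pushed fully home (within 1.5 mm) before the clip is brought to it (leg tip still over 40 mm away from the pivot) (value of joint pin above 0.0105 m and horizontal distance between clip_tip and pivot above 0.04 m), for 0.2 s.
At the end, for the whole second after the job is handed in: Pin home within 1.5 mm; clip's leg through the cross hole, along it within 0.2 rad, tip on the arm's side, seat point within 5 mm of the pin's axis along the hole (-3 to +19 mm high, 12 mm sideways of pivot); bow sprung back and gripping the pin (0.01 to 0.06 rad); clip at rest (value of joint pin above 0.0105 m and x of clip_seat in the frame of pivot between -0.005 and 0.005 m and y of clip_seat in the frame of pivot between -0.012 and 0.012 m and z of clip_seat in the frame of pivot between -0.003 and 0.019 m and angle between the x axis of clip and the x axis of pivot, either way round below 0.2 rad and value of joint bow between 0.01 and 0.06 rad and contact force between clip and pin above 0.5 N and linear speed of clip below 0.02 m/s and x of clip_tip in the frame of pivot above 0.03 m); the robot touches nothing.
It fails at once if the pin is pressed or knocked by the gripper with more than 35 N (contact force between any of the fingers, the arm and pin above 35 N).
It fails at once if the clip is forced: more than 20 N between clip and pin (contact force between clip and pin above 20 N).
It fails at once if a bystander is moved more than 20 mm (distance of any of u_pin, plain_pin, bun_a, bun_b, cleaver from where it was at the start of the episode above 0.02 m).
It also fails if it takes over 67 s, if anything falls off the work surface, if the arm or the gripper's body presses on something with over 40 N, if the wrist force passes 120 N, or if a joint passes its speed limit or range.

## Working session

There is one attempt and no reset: what is moved stays moved. The work goes in short steps, Python scripts to look and compute and a tool call to move; the robot and the scene stay as the last step left them, time stands still between calls to the robot, and variables do not carry over. Pictures are saved under pics/ and viewed, about 8 in all and at most 12, crops included, and the job is handed in when it is done.

Besides the shell and the picture viewer there is one more tool, called after "Emit:" as name(argument=value, ...) on one line, values as JSON. send_rows: Moves the arm, as the interface text tells. Its arguments: {"type":"object","properties":{"increments":{"type":"array","items":{"type":"object","properties":{"xyz":{"type":"array","items":{"type":"number"}},"delta_rot":{"type":"array","items":{"type":"number"}}}}},"hand":{"type":"number"},"squeeze":{"type":"number"}},"required":["increments"]}

```bash
mkdir -p pics; cat > h.py <<'E'
import numpy as np, cv2
from bench import monitor, eyes, workorder, spotter
def cal(n):
    c=eyes.calibration(n); f=200/np.tan(np.radians(c["fovy"])/2); return f,c["cx"],c["cy"],np.array(c["cam_to_world"])
def pix2w(n,u,v,z,c=None):
    f,cx,cy,T=c or cal(n); d=T[:3,:3]@np.array([(u-cx)/f,(v-cy)/f,1]); o=T[:3,3]; return o+d*(z-o[2])/d[2]
def w2pix(n,p,c=None):
    f,cx,cy,T=c or cal(n); q=T[:3,:3].T@(np.array(p,float)-T[:3,3]); return np.array([cx+f*q[0]/q[2],cy+f*q[1]/q[2]])
def save(n,name,crop=None,s=1):
    im=eyes.get_image(n)
    cv2.imwrite(f"pics/{name}_raw.png",im[:,:,::-1])
    if crop: x0,y0,x1,y1=crop; im=im[y0:y1,x0:x1]
    im=cv2.resize(im,None,fx=s,fy=s,interpolation=cv2.INTER_CUBIC)
    cv2.imwrite(f"pics/{name}.png",im[:,:,::-1]); return im
E
python3 - <<'E'
from h import *
a=save("scene","s0"); b=save("top","t0")
for n in("top","scene"):
    f,cx,cy,T=cal(n); print(n,f,cx,cy,T.round(3).tolist())
for n in ("top","scene"):
  for t in ("cutter","pin","clip","block","u_pin","plates"):
    print(n,t,[(round(d["score"],2),[int(x) for x in d["rect"]]) for d in spotter.masks_of(n,t)][:4])
print(monitor.sense())
E
```

```text
top 421.53766472068855 312.6809127932363 195.15343105524624 [[-0.006, -0.999, 0.031, 446.908], [-1.0, 0.006, 0.001, -0.463], [-0.001, -0.031, -1.0, 1158.735], [0.0, 0.0, 0.0, 1.0]]
scene 383.82657766973495 313.85926762325187 201.4030315488307 [[0.75, 0.445, -0.49, 1014.926], [0.662, -0.482, 0.574, -584.806], [0.019, -0.755, -0.655, 729.814], [0.0, 0.0, 0.0, 1.0]]
top cutter [(0.56, [332, 123, 58, 112])]
top pin []
top clip [(0.68, [383, 256, 31, 11]), (0.65, [393, 199, 24, 40])]
top block [(0.67, [388, 194, 36, 33])]
top u_pin [(0.44, [214, 149, 5, 0])]
top plates [(0.68, [225, 178, 33, 32]), (0.51, [334, 127, 63, 109])]
scene cutter [(0.83, [349, 260, 127, 99])]
scene pin []
scene clip [(0.62, [206, 219, 34, 12]), (0.6, [135, 249, 48, 14]), (0.49, [239, 247, 35, 15]), (0.38, [249, 335, 38, 37])]
scene block [(0.6, [247, 254, 38, 37])]
scene u_pin []
scene plates [(0.71, [368, 181, 26, 27])]
{'time': 0.7, 'q': array([-7.38836325e+01,  1.18349139e+01,  8.83191793e+01,  3.95874888e-04,
        7.98407648e+01, -8.62274029e+00]), 'qvel': array([-0.00294766,  0.0279811 ,  0.01732968,  0.01525867,  0.02275284,
        0.05113754]), 'tau': array([ 4.82943542e-04, -3.70751882e+01, -2.81691796e+01,  6.98879594e-02,
        2.74499279e-02, -1.57374886e-07]), 'tcp_pos': array([ 240.62690898, -522.24411648,  404.68921002]), 'tcp_rot': array([[ 4.18485979e-01,  3.14455780e-05,  9.08223257e-01],
       [-9.08223253e-01, -8.43288577e-05,  4.18485980e-01],
       [ 8.97489633e-05, -9.99999996e-01, -6.73083945e-06]]), 'ft_force': array([-0.29831964,  0.59646257,  1.20606376]), 'moment': array([-0.00720671,  0.00535611,  0.01297247]), 'finger_gap': 0.9989358655481603}
```

```bash
python3 - <<'E'
import cv2,numpy as np
a=cv2.imread("pics/t0_raw.png");b=cv2.imread("pics/s0_raw.png")
def c(im,x0,y0,x1,y1,s): return cv2.resize(im[y0:y1,x0:x1],None,fx=s,fy=s,interpolation=cv2.INTER_CUBIC)
cv2.imwrite("pics/t1.png",c(a,180,50,440,300,2.3)); cv2.imwrite("pics/s1.png",c(b,90,130,490,400,2))
E
```

```text
(no output)
```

View pics/t1.png

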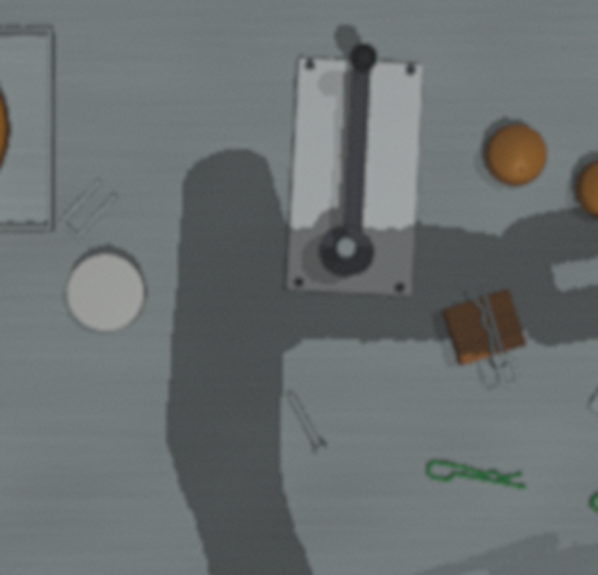

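View pics/s1.png

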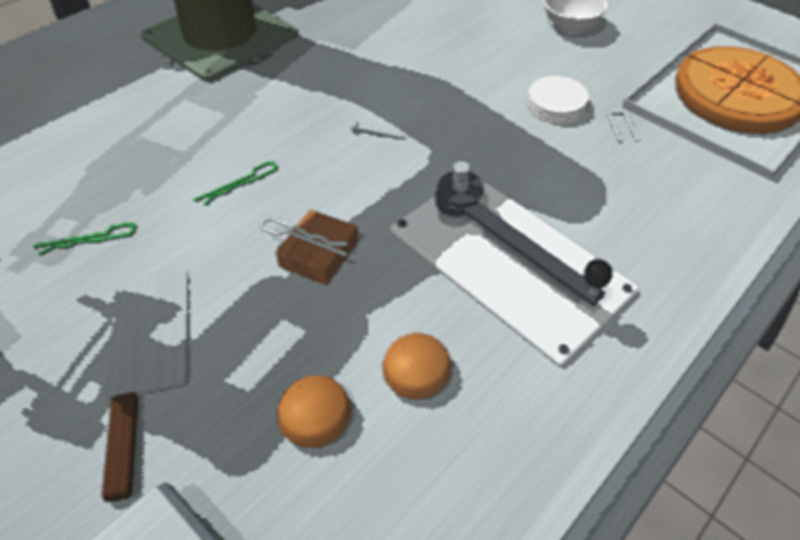

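```bash
python3 - <<'E'
from h import *
c=cal("top")
P=[pix2w("top",180+u/2.3,50+v/2.3,12,c) for u,v in((310,64),(411,69),(298,281),(400,287))]
print(np.round(P,1)); P=np.array(P)
ax=P[0]+P[1]-P[2]-P[3]; ax/=np.linalg.norm(ax); cen=P.mean(0); print("yaw",np.degrees(np.arctan2(ax[1],ax[0])),"hub",cen-95*ax)
print("knob",pix2w("top",180+363/2.3,50+56/2.3,86,c)[:2],"pintop z85",pix2w("top",180+346/2.3,50+247/2.3,90,c))
for z in(32.5,): 
  for u,v in((497,375),(470,295),(485,340)): print("clip",pix2w("top",180+u/2.3,50+v/2.3,z,c))
for u,v in((445,312),(508,292),(523,345),(459,363)): print("block",pix2w("top",180+u/2.3,50+v/2.3,30,c))
s=monitor.sense(); f,cx,cy,T=cal("wrist"); R=s["tcp_rot"]
print("cam in tcp",f,cx,cy,(R.T@T[:3,:3]).round(3).tolist(),(R.T@(T[:3,3]-s["tcp_pos"])).round(1))
E
```

```text
[[ 805.1   -7.2   12. ]
 [ 798.4 -127.7   12. ]
 [ 545.6    8.5   12. ]
 [ 537.8 -112.3   12. ]]
yaw -3.422191314747826 hub [576.90642846 -53.98911722  12.        ]
knob [790.69263554 -66.00122007] pintop z85 [576.2755891  -45.36458022  90.        ]
clip [ 433.21077882 -221.96555485   32.5       ]
clip [ 526.38153777 -191.65547097   32.5       ]
clip [ 473.91430834 -208.50659015   32.5       ]
block [ 506.8767082  -162.73193114   30.        ]
block [ 529.81127181 -236.42339471   30.        ]
block [ 467.90357138 -253.13001235   30.        ]
block [ 447.37714525 -178.41734224   30.        ]
cam in tcp 313.1569518820218 319.58270245686333 196.16921213320515 [[1.0, 0.0, 0.001], [-0.001, -0.228, 0.974], [0.0, -0.974, -0.228]] [ 1.2 18.2 65.1]
```

Emit:
send_rows(increments=[{"xyz":[28,40,0],"delta_rot":[0,0,-0.04]},{"xyz":[56,80,0],"delta_rot":[0,0,-0.08]},{"xyz":[84,120,0],"delta_rot":[0,0,-0.12]},{"xyz":[112,160,0],"delta_rot":[0,0,-0.16]},{"xyz":[140,200,0],"delta_rot":[0,0,-0.2]},{"xyz":[168,240,0],"delta_rot":[0,0,-0.24]},{"xyz":[196,280,0],"delta_rot":[0,0,-0.28]},{"xyz":[224,320,0],"delta_rot":[0,0,-0.33]},{"xyz":[252,360,-10],"delta_rot":[0,0,-0.37]},{"xyz":[280,400,-20],"delta_rot":[0,0,-0.41]},{"xyz":[308,440,-30],"delta_rot":[0,0,-0.45]},{"xyz":[336,474,-35],"delta_rot":[0,0,-0.49]},{"xyz":[336,474,-35],"delta_rot":[0,0,-0.49]},{"xyz":[336,474,-35],"delta_rot":[0,0,-0.49]},{"xyz":[336,474,-35],"delta_rot":[0,0,-0.49]}])

```text
time: 2.58
tcp_pos: [576.2, -49.3, 370.0]
tcp_rot: [[-0.06, 0.0, 0.998], [-0.998, -0.001, -0.06], [0.0, -1.0, 0.0]]
ft_force: [-0.3, 1.1, -0.4]
finger_gap: 1.003
```

```bash
python3 - <<'E'
from h import *
s=monitor.sense(); print(s["time"],s["tcp_pos"].round(1),s["tcp_rot"].round(3).tolist(),s["ft_force"].round(2),s["finger_gap"])
save("wrist","w1",(100,20,540,380),1.8)
for t in ("cutter","pin"): print(t,[(round(d["score"],2),[int(x) for x in d["rect"]]) for d in spotter.masks_of("wrist",t)][:4])
np.save("w1cal.npy",np.array(cal("wrist"),dtype=object),allow_pickle=True)
E
```

```text
2.575 [576.2 -49.3 370. ] [[-0.06, 0.0, 0.998], [-0.998, -0.001, -0.06], [0.0, -1.0, 0.0]] [-0.35  1.08 -0.42] 1.002967908556212
cutter [(0.69, [324, 112, 154, 224])]
pin [(0.69, [317, 197, 19, 29])]
```

View pics/w1.png

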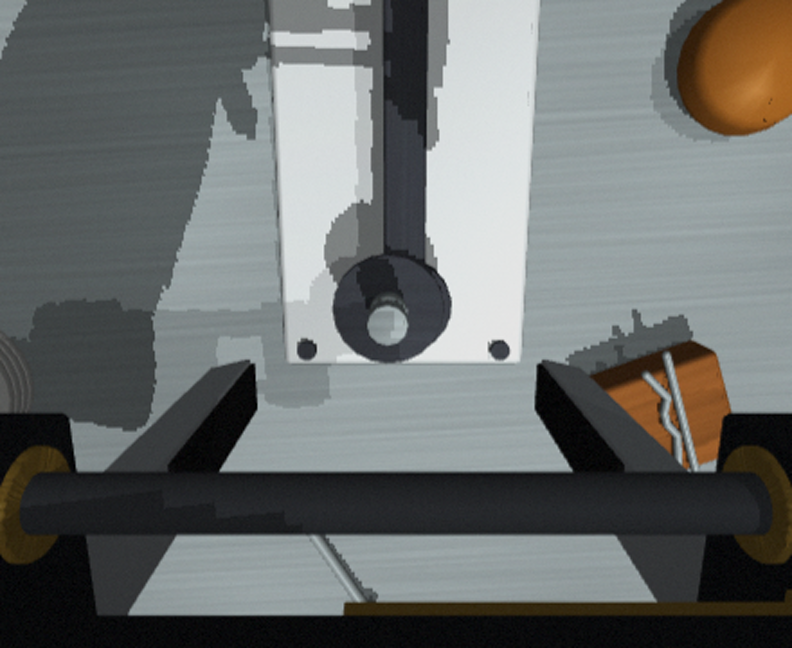

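```bash
python3 - <<'E'
from h import *
from scipy.optimize import least_squares
cs={n:cal(n) for n in("top","scene","wrist")}
obs=[("top",330.4,157.4),("scene",320.5,212.8),("wrist",315.6,200.6)]
f=lambda p:np.concatenate([w2pix(n,p,cs[n])-[u,v] for n,u,v in obs])
r=least_squares(f,[576,-46,95]); print("pintop",r.x.round(1),r.fun.round(1))
for sub in ([0,1],[1,2],[0,2]):
    g=lambda p:np.concatenate([w2pix(obs[i][0],p,cs[obs[i][0]])-obs[i][1:] for i in sub]); print(sub,least_squares(g,[576,-46,95]).x.round(1))
print("bolts",[pix2w("wrist",100+u/1.8,20+v/1.8,12).round(1) for u,v in((306,349),(499,350),(289,363),(521,363))])
# edges by intensity: pin outline at wrist
im=cv2.cvtColor(cv2.imread("pics/w1_raw.png"),cv2.COLOR_BGR2GRAY)
for v in(197,200,203): print(v,im[v,280:352].tolist())
for u in(313,316): print(u,im[165:226,u].tolist())
E
```

```text
pintop [577.3 -47.1  91.1] [ 0.7 -0.5 -0.3  0.2 -0.4  0.1]
[0, 1] [576.4 -45.2  90. ]
[1, 2] [577.8 -47.4  92.7]
[0, 2] [576.3 -47.1  86.7]
bolts [array([545.5,   7.1,  12. ]), array([ 537.6, -113.8,   12. ]), array([537. ,  18.7,  12. ]), array([ 528.2, -127.5,   12. ])]
197 [195, 197, 194, 192, 193, 130, 58, 50, 47, 48, 51, 52, 52, 50, 51, 52, 51, 49, 51, 53, 50, 53, 52, 54, 63, 133, 141, 140, 142, 143, 143, 143, 146, 146, 146, 147, 146, 146, 147, 170, 172, 173, 173, 175, 169, 145, 71, 65, 63, 62, 65, 64, 64, 64, 63, 66, 63, 64, 65, 65, 63, 65, 62, 62, 64, 59, 67, 66, 63, 124, 223, 227]
200 [193, 195, 193, 194, 194, 194, 91, 54, 51, 50, 49, 51, 50, 51, 50, 52, 51, 51, 51, 51, 51, 52, 49, 50, 129, 141, 146, 145, 144, 147, 148, 147, 148, 147, 150, 151, 152, 148, 151, 177, 180, 180, 181, 179, 167, 180, 135, 70, 63, 63, 64, 65, 62, 63, 66, 63, 65, 63, 67, 65, 64, 65, 68, 66, 61, 62, 68, 63, 148, 224, 227, 226]
203 [195, 195, 195, 194, 196, 196, 195, 123, 56, 48, 47, 50, 50, 49, 50, 50, 49, 52, 51, 51, 50, 48, 51, 46, 78, 132, 137, 137, 137, 137, 140, 140, 140, 141, 144, 143, 145, 153, 155, 169, 171, 172, 173, 175, 177, 169, 77, 63, 62, 64, 62, 63, 63, 63, 63, 61, 64, 64, 64, 63, 64, 63, 63, 62, 68, 65, 97, 199, 226, 228, 228, 228]
313 [36, 34, 33, 36, 35, 36, 32, 33, 30, 36, 33, 33, 34, 34, 30, 33, 31, 38, 50, 60, 85, 87, 66, 50, 72, 124, 162, 156, 139, 138, 140, 139, 146, 147, 149, 147, 146, 143, 141, 148, 145, 147, 156, 155, 153, 144, 103, 56, 54, 53, 56, 56, 56, 57, 55, 57, 90, 141, 160, 162, 160]
316 [61, 53, 32, 32, 36, 33, 34, 34, 35, 33, 35, 37, 34, 31, 35, 30, 33, 46, 56, 72, 94, 86, 60, 54, 84, 142, 167, 157, 141, 139, 140, 144, 146, 146, 151, 152, 148, 146, 145, 150, 154, 153, 155, 158, 159, 156, 132, 56, 57, 55, 58, 55, 58, 58, 55, 55, 89, 142, 160, 160, 161]
```

Emit:
send_rows(hand=0, squeeze=30, increments=[{"xyz":[1,2,-5],"delta_rot":[0,0,0]},{"xyz":[1,2,-15],"delta_rot":[0,0,0]},{"xyz":[1,2,-25],"delta_rot":[0,0,0]},{"xyz":[1,2,-35],"delta_rot":[0,0,0]},{"xyz":[1,2,-45],"delta_rot":[0,0,0]},{"xyz":[1,2,-55],"delta_rot":[0,0,0]},{"xyz":[1,2,-65],"delta_rot":[0,0,0]},{"xyz":[1,2,-70],"delta_rot":[0,0,0]},{"xyz":[1,2,-71],"delta_rot":[0,0,0]},{"xyz":[1,2,-71],"delta_rot":[0,0,0]}])

```text
time: 3.98
tcp_pos: [577.4, -47.2, 299.3]
tcp_rot: [[-0.06, 0.001, 0.998], [-0.998, -0.0, -0.06], [0.0, -1.0, 0.001]]
ft_force: [-0.4, 0.4, 0.9]
finger_gap: 0.004
```

Emit:
send_rows(increments=[{"xyz":[0,0,-1]},{"xyz":[0,0,-2]},{"xyz":[0,0,-3]},{"xyz":[0,0,-4]},{"xyz":[0,0,-5]},{"xyz":[0,0,-6]},{"xyz":[0,0,-7]},{"xyz":[0,0,-7]}])

```text
validation failed for argument at $.in...
```

Emit:
send_rows(increments=[{"xyz":[0,0,-1],"delta_rot":[0,0,0]},{"xyz":[0,0,-2],"delta_rot":[0,0,0]},{"xyz":[0,0,-3],"delta_rot":[0,0,0]},{"xyz":[0,0,-4],"delta_rot":[0,0,0]},{"xyz":[0,0,-5],"delta_rot":[0,0,0]},{"xyz":[0,0,-6],"delta_rot":[0,0,0]},{"xyz":[0,0,-7],"delta_rot":[0,0,0]},{"xyz":[0,0,-7],"delta_rot":[0,0,0]}])

```text
time: 4.97
tcp_pos: [577.4, -47.2, 292.2]
tcp_rot: [[-0.06, 0.001, 0.998], [-0.998, -0.0, -0.06], [0.0, -1.0, 0.001]]
ft_force: [0.5, 0.8, -0.7]
finger_gap: 0.003
```

Emit:
send_rows(increments=[{"xyz":[0,0,-1],"delta_rot":[0,0,0]},{"xyz":[0,0,-2],"delta_rot":[0,0,0]},{"xyz":[0,0,-3],"delta_rot":[0,0,0]}])

```text
time: 5.35
tcp_pos: [577.5, -47.3, 289.8]
tcp_rot: [[-0.06, 0.001, 0.998], [-0.998, -0.0, -0.06], [0.0, -1.0, 0.001]]
ft_force: [-2.4, 0.4, 5.2]
finger_gap: 0.006
```

Emit:
send_rows(increments=[{"xyz":[0,0,-1],"delta_rot":[0,0,0]},{"xyz":[0,0,-2],"delta_rot":[0,0,0]},{"xyz":[0,0,-3],"delta_rot":[0,0,0]},{"xyz":[0,0,-4],"delta_rot":[0,0,0]},{"xyz":[0,0,-5],"delta_rot":[0,0,0]},{"xyz":[0,0,-6],"delta_rot":[0,0,0]},{"xyz":[0,0,-7],"delta_rot":[0,0,0]},{"xyz":[0,0,-7],"delta_rot":[0,0,0]}])

```text
time: 6.35
tcp_pos: [577.5, -47.2, 283.3]
tcp_rot: [[-0.06, 0.001, 0.998], [-0.998, -0.0, -0.06], [0.0, -1.0, 0.001]]
ft_force: [-1.3, 0.6, 4.3]
finger_gap: 0.009
```

Emit:
send_rows(increments=[{"xyz":[0,0,-1],"delta_rot":[0,0,0]},{"xyz":[0,0,-2],"delta_rot":[0,0,0]},{"xyz":[0,0,-3],"delta_rot":[0,0,0]}])

```text
time: 6.72
tcp_pos: [577.5, -47.2, 280.6]
tcp_rot: [[-0.059, 0.001, 0.998], [-0.998, -0.001, -0.059], [0.0, -1.0, 0.001]]
ft_force: [-2.8, -0.3, 5.2]
finger_gap: 0.006
```

Emit:
send_rows(increments=[{"xyz":[0,0,-1],"delta_rot":[0,0,0]},{"xyz":[0,0,-1.5],"delta_rot":[0,0,0]}])

```text
time: 6.98
tcp_pos: [577.5, -47.2, 279.5]
tcp_rot: [[-0.06, 0.001, 0.998], [-0.998, -0.001, -0.06], [0.001, -1.0, 0.001]]
ft_force: [-2.6, 0.8, 5.0]
finger_gap: 0.007
```

Emit:
send_rows(increments=[{"xyz":[0,0,-0.6],"delta_rot":[0,0,0]},{"xyz":[0,0,-1.2],"delta_rot":[0,0,0]}])

```text
time: 7.22
tcp_pos: [577.6, -47.2, 278.8]
tcp_rot: [[-0.059, 0.001, 0.998], [-0.998, -0.001, -0.059], [0.001, -1.0, 0.001]]
ft_force: [-3.6, 0.5, 9.3]
finger_gap: 0.002
```

Emit:
send_rows(increments=[{"xyz":[0,0,-0.5],"delta_rot":[0,0,0]},{"xyz":[0,0,-0.8],"delta_rot":[0,0,0]}])

```text
time: 7.48
tcp_pos: [577.6, -47.2, 278.9]
tcp_rot: [[-0.059, 0.001, 0.998], [-0.998, -0.001, -0.059], [0.001, -1.0, 0.001]]
ft_force: [-4.1, 0.4, 9.0]
finger_gap: 0.006
```

Emit:
send_rows(increments=[{"xyz":[0,0,-1],"delta_rot":[0,0,0]},{"xyz":[0,0,-1.6],"delta_rot":[0,0,0]},{"xyz":[0,0,-1.6],"delta_rot":[0,0,0]}])

```text
time: 7.85
tcp_pos: [577.7, -47.2, 278.8]
tcp_rot: [[-0.059, 0.001, 0.998], [-0.998, -0.001, -0.059], [0.001, -1.0, 0.001]]
ft_force: [-4.6, 1.5, 11.4]
finger_gap: 0.005
```

Emit:
send_rows(hand=60, increments=[{"xyz":[0,0,30],"delta_rot":[0,0,0]},{"xyz":[0,0,61],"delta_rot":[0,0,0]},{"xyz":[-28,-30,61],"delta_rot":[0,0,0.06]},{"xyz":[-56,-61,61],"delta_rot":[0,0,0.12]},{"xyz":[-84,-92,61],"delta_rot":[0,0,0.18]},{"xyz":[-112,-123,61],"delta_rot":[0,0,0.24]},{"xyz":[-140,-153,61],"delta_rot":[0,0,0.3]},{"xyz":[-168,-183,61],"delta_rot":[0,0,0.36]},{"xyz":[-168,-183,61],"delta_rot":[0,0,0.36]},{"xyz":[-168,-183,61],"delta_rot":[0,0,0.36]}])

```text
time: 9.1
tcp_pos: [409.9, -230.0, 339.5]
tcp_rot: [[0.295, 0.002, 0.955], [-0.955, 0.0, 0.295], [0.001, -1.0, 0.002]]
ft_force: [0.8, -0.0, -0.4]
finger_gap: 0.637
```

```bash
python3 - <<'E'
from h import *
s=monitor.sense(); print(s["time"],s["tcp_pos"].round(1),s["tcp_rot"].round(3).tolist(),s["ft_force"].round(2),s["finger_gap"])
save("wrist","w2",(200,60,440,240),3.3)
for t in ("clip",): print(t,[(round(d["score"],2),[int(x) for x in d["rect"]]) for d in spotter.masks_of("wrist",t)][:4])
save("scene","s2")
E
```

```text
9.1 [ 409.9 -230.   339.5] [[0.295, 0.002, 0.955], [-0.955, 0.0, 0.295], [0.001, -1.0, 0.002]] [ 0.78 -0.   -0.38] 0.6374974263722276
clip [(0.83, [332, 118, 29, 140]), (0.67, [394, 336, 37, 39]), (0.58, [269, 258, 105, 50])]
```

View pics/w2.png

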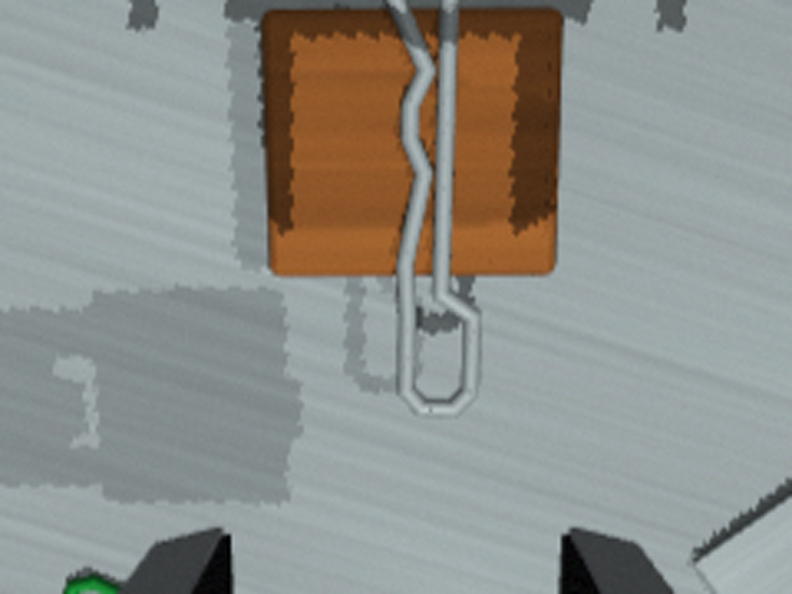

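```bash
python3 - <<'E'
from h import *
c=cal("wrist"); q=lambda u,v:pix2w("wrist",200+u/3.3,60+v/3.3,32.5,c)
g=q(440,348); a=q(441,288); b=q(449,10); e=q(438,408)
l0,l1,r0,r1=q(406,310),q(405,390),q(475,320),q(472,390)
print("grip",g.round(1),"root",a.round(1),"far",b.round(1),"end",e.round(1))
for p,r in((b,a),(l0,l1),(r0,r1)): d=p-r; print(np.degrees(np.arctan2(d[1],d[0])).round(2), np.linalg.norm(d).round(1))
R=monitor.sense()["tcp_rot"]; print("tool yaw",np.degrees(np.arctan2(R[1,2],R[0,2])))
E
```

```text
grip [ 440.7 -235.1   32.5] root [ 456.7 -230.2   32.5] far [ 525.8 -210.1   32.5] end [ 424.2 -239.8   32.5]
16.23 72.0
16.74 22.6
15.86 19.8
tool yaw 17.307918693858067
```

```bash
python3 - <<'E'
from h import *
c=cal("wrist"); q=lambda u,v,z:pix2w("wrist",200+u/3.3,60+v/3.3,z,c)
print("wrist block front corners",q(270,273,30).round(1),q(555,273,30).round(1))
t=cal("top")
for p in((440.7,-235.1,32.5),(525.8,-210.1,32.5),(456.7,-230.2,32.5)): u=w2pix("top",p,t); print("top crop px",(u-[180,50])*2.3)
for p in((440.7,-235.1,32.5),(525.8,-210.1,32.5),(424.2,-239.8,32.5)): u=w2pix("scene",p); print("scene s1 crop px",(u-[90,130])*2)
E
```

```text
wrist block front corners [ 446.3 -183.7   30. ] [ 469.9 -259.4   30. ]
top crop px [508.24158523 368.47887819]
top crop px [485.86064397 295.40929642]
top crop px [503.85354197 354.71511014]
scene s1 crop px [274.22450117 226.67786372]
scene s1 crop px [336.62187881 250.90425269]
scene s1 crop px [262.64048517 222.07834795]
```

Emit:
send_rows(increments=[{"xyz":[15,-2,-20],"delta_rot":[0,0,-0.019]},{"xyz":[31,-5,-50],"delta_rot":[0,0,-0.019]},{"xyz":[31,-5,-80],"delta_rot":[0,0,-0.019]},{"xyz":[31,-5,-105],"delta_rot":[0,0,-0.019]},{"xyz":[31,-5,-120],"delta_rot":[0,0,-0.019]},{"xyz":[31,-5,-127],"delta_rot":[0,0,-0.019]},{"xyz":[31,-5,-127],"delta_rot":[0,0,-0.019]},{"xyz":[31,-5,-127],"delta_rot":[0,0,-0.019]}])

```text
time: 10.25
tcp_pos: [441.9, -234.8, 213.6]
tcp_rot: [[0.279, 0.003, 0.96], [-0.96, -0.001, 0.279], [0.002, -1.0, 0.003]]
ft_force: [0.6, -0.1, 0.2]
finger_gap: 0.644
```

```bash
python3 - <<'E'
from h import *
save("wrist","w3",(200,60,440,240),3.3)
print([(round(d["score"],2),[int(x) for x in d["rect"]]) for d in spotter.masks_of("wrist","clip")][:4])
s=monitor.sense();print(s["tcp_pos"],s["time"])
E
```

```text
[(0.62, [307, 166, 54, 231])]
[ 441.75256971 -234.79595939  213.57920042] 10.35
```

View pics/w3.png

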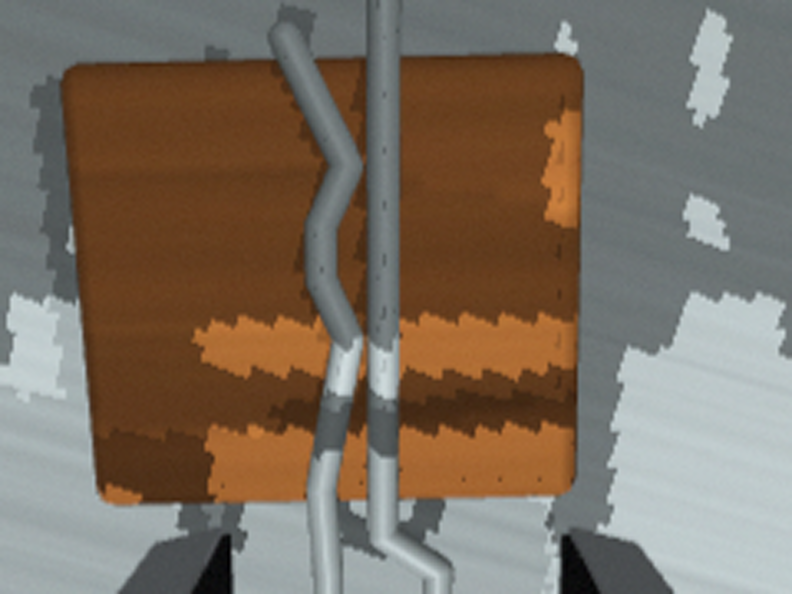

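```bash
python3 - <<'E'
from h import *
c=cal("wrist"); s=monitor.sense(); R=s["tcp_rot"]; o=s["tcp_pos"]
q=lambda u,v,z=32.5:pix2w("wrist",200+u/3.3,60+v/3.3,z,c)
for n,u,v in(("root",383,530),("edge",383,500),("leg",383,100),("bowk",347,342),("bow2",350,162)): print(n,(R.T@(q(u,v)-o)).round(1))
print("tip line", R.T@np.array([0,0,1.]))
E
```

```text
root [ -0.5 181.1  13.5]
edge [ -0.5 181.1  18.6]
leg [ -0.3 181.3  81. ]
bowk [ -6.1 181.2  44.6]
bow2 [ -5.4 181.3  72. ]
tip line [ 0.00229373 -0.99999411  0.0025524 ]
```

Emit:
send_rows(increments=[{"xyz":[-3,-0.5,-1.1],"delta_rot":[0,0,0]},{"xyz":[-3,-0.5,-1.1],"delta_rot":[0,0,0]},{"xyz":[-3,-0.5,-1.1],"delta_rot":[0,0,0]}])

```text
time: 10.72
tcp_pos: [438.7, -235.3, 212.6]
tcp_rot: [[0.279, 0.003, 0.96], [-0.96, -0.002, 0.279], [0.002, -1.0, 0.003]]
ft_force: [-0.3, -0.4, -0.9]
finger_gap: 0.639
```

Emit:
send_rows(hand=10, squeeze=40, increments=[{"xyz":[0,0,0],"delta_rot":[0,0,0]},{"xyz":[0,0,0],"delta_rot":[0,0,0]},{"xyz":[0,0,0],"delta_rot":[0,0,0]},{"xyz":[0,0,0],"delta_rot":[0,0,0]},{"xyz":[0,0,0],"delta_rot":[0,0,0]},{"xyz":[0,0,0],"delta_rot":[0,0,0]}])

```text
time: 11.48
tcp_pos: [438.7, -235.3, 212.5]
tcp_rot: [[0.279, 0.003, 0.96], [-0.96, -0.002, 0.279], [0.002, -1.0, 0.003]]
ft_force: [-0.1, -0.5, -0.4]
finger_gap: 0.23
```

Emit:
send_rows(increments=[{"xyz":[0,0,10],"delta_rot":[0,0,0]},{"xyz":[0,0,30],"delta_rot":[0,0,0]},{"xyz":[0,0,58],"delta_rot":[0,0,0]},{"xyz":[-2,25,58],"delta_rot":[0,0,-0.05]},{"xyz":[-4,50,58],"delta_rot":[0,0,-0.1]},{"xyz":[-4,80,58],"delta_rot":[0,0,-0.15]},{"xyz":[-4,110,58],"delta_rot":[0,0,-0.2]},{"xyz":[-4,140,58],"delta_rot":[0,0,-0.25]},{"xyz":[-4,170,58],"delta_rot":[0,0,-0.3]},{"xyz":[-4,190,50],"delta_rot":[0,0,-0.344]},{"xyz":[-4,197,40],"delta_rot":[0,0,-0.344]},{"xyz":[-4,197,30],"delta_rot":[0,0,-0.344]},{"xyz":[-4,197,30],"delta_rot":[0,0,-0.344]},{"xyz":[-4,197,30],"delta_rot":[0,0,-0.344]}])

```text
time: 13.22
tcp_pos: [434.9, -39.0, 242.6]
tcp_rot: [[-0.062, 0.003, 0.998], [-0.998, -0.003, -0.062], [0.003, -1.0, 0.003]]
ft_force: [-0.2, -0.5, -0.9]
finger_gap: 0.228
```

```bash
python3 - <<'E'
from h import *
s=monitor.sense(); print(s["time"],s["tcp_pos"].round(2),s["tcp_rot"].round(4).tolist(),s["ft_force"].round(2),s["finger_gap"])
save("wrist","w4",(220,0,420,240),2.5)
for t in("clip","pin","cutter"): print(t,[(round(d["score"],2),[int(x) for x in d["rect"]]) for d in spotter.masks_of("wrist",t)][:3])
save("scene","s4")
E
```

```text
13.225 [434.85 -39.   242.56] [[-0.062, 0.0025, 0.9981], [-0.9981, -0.0027, -0.062], [0.0025, -1.0, 0.0027]] [-0.25 -0.53 -0.91] 0.22802668999955805
clip [(0.85, [521, 341, 88, 29]), (0.84, [310, 158, 60, 234])]
pin []
cutter [(0.65, [329, 37, 247, 75])]
```

View pics/w4.png

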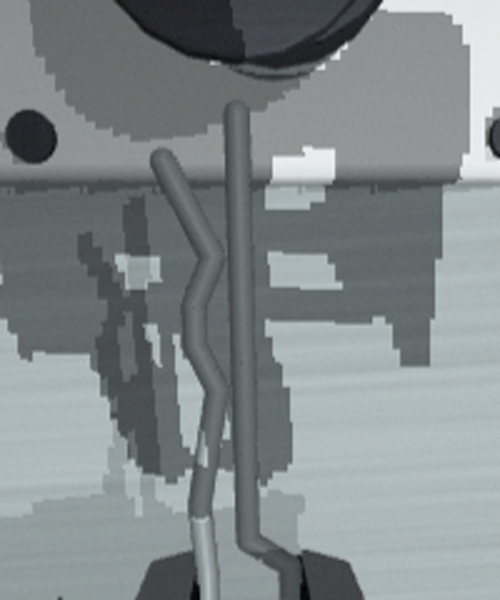

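```bash
cat >> h.py <<'E'
def pixtool(u,v,y=180.):
    "pixel in wrist image -> point (tool frame) on plane tool-y = y"
    s=monitor.sense(); f,cx,cy,T=cal("wrist"); R=s["tcp_rot"]
    d=R.T@T[:3,:3]@np.array([(u-cx)/f,(v-cy)/f,1]); o=R.T@(T[:3,3]-s["tcp_pos"]); return o+d*(y-o[1])/d[1]
def lineedges(path,rows,lo,hi):
    im=cv2.GaussianBlur(cv2.cvtColor(cv2.imread(path),cv2.COLOR_BGR2GRAY),(3,3),0).astype(float)
    return [(r,im[r,lo:hi].astype(int).tolist()) for r in rows]
E
python3 - <<'E'
from h import *
q=lambda u,v,y=180:pixtool(220+u/2.5,v/2.5,y)
for n,u,v in(("tip",236,101),("leg",238,180),("leg",241,300),("leg",244,420),("root",247,535),("k1",212,386),("k2",215,255)): print(n,q(u,v).round(2))
# collar lower arc points (crop): circle fit at collar top z
pts=[(118,3),(150,32),(190,55),(230,65)]
z=57.3; y=242.6-z
P=np.array([q(u,v,y)[[0,2]] for u,v in pts]); print(P.round(1))
for r in(30,):
    from scipy.optimize import least_squares
    print(least_squares(lambda c:np.linalg.norm(P-c,axis=1)-r,[0,143]).x)
c=cal("scene"); s=monitor.sense(); R=s["tcp_rot"]
tip=s["tcp_pos"]+R@np.array([0,180,103.]); print("tip pred",tip, "scene px",w2pix("scene",tip,c), "pintop",w2pix("scene",(577.3,-47.1,79.8),c))
im=cv2.imread("pics/s4_raw.png"); cv2.imwrite("pics/s4c.png",cv2.resize(im[190:270,230:350],None,fx=6,fy=6,interpolation=cv2.INTER_CUBIC))
E
```

```text
tip [ -1.02 180.   103.96]
leg [ -0.68 180.    89.84]
leg [-1.50e-01  1.80e+02  6.72e+01]
leg [  0.42 180.    42.96]
root [  1.03 180.    18.08]
k1 [ -6.16 180.    50.  ]
k2 [ -5.29 180.    75.87]
[[-23.6 122.5]
 [-17.6 117.4]
 [-10.  113.4]
 [ -2.2 111.7]]
[ -0.389349   141.74085532]
tip pred [538.21206928 -45.43821868  63.15198286] scene px [308.7085899  213.72375198] pintop [320.06759019 216.39512937]
```

View pics/s4c.png

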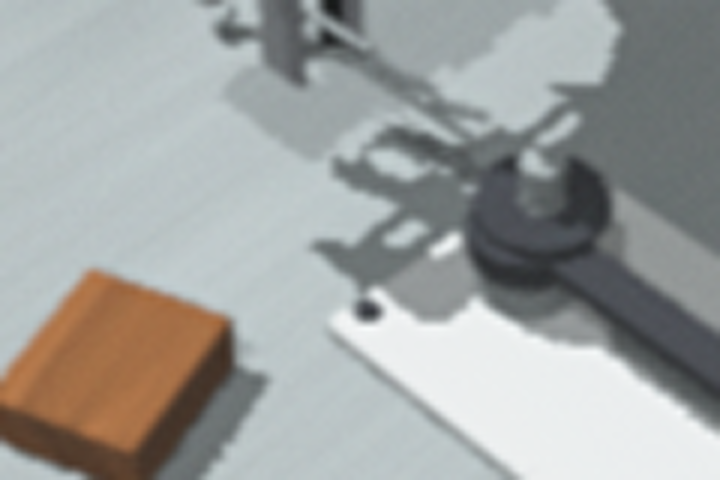

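Emit:
send_rows(increments=[{"xyz":[5,-1.8,-0.6],"delta_rot":[0,0,-0.024]},{"xyz":[10,-2.1,-0.6],"delta_rot":[0,0,-0.024]},{"xyz":[15,-2.4,-0.6],"delta_rot":[0,0,-0.024]},{"xyz":[20,-2.7,-0.6],"delta_rot":[0,0,-0.024]},{"xyz":[22,-2.8,-0.6],"delta_rot":[0,0,-0.024]},{"xyz":[22,-2.8,-0.6],"delta_rot":[0,0,-0.024]},{"xyz":[22,-2.8,-0.6],"delta_rot":[0,0,-0.024]}])

```text
time: 14.35
tcp_pos: [456.7, -41.4, 242.1]
tcp_rot: [[-0.085, 0.003, 0.996], [-0.996, -0.003, -0.085], [0.002, -1.0, 0.003]]
ft_force: [-0.6, -0.5, -0.2]
finger_gap: 0.23
```

```bash
python3 - <<'E'
from h import *
s=monitor.sense(); print(s["time"],s["tcp_pos"].round(2),s["tcp_rot"].round(4).tolist(),s["ft_force"].round(2),s["finger_gap"])
save("wrist","w5",(240,0,400,120),5)
E
```

```text
14.35 [456.7  -41.36 242.15] [[-0.0854, 0.0027, 0.9963], [-0.9963, -0.0027, -0.0854], [0.0024, -1.0, 0.0029]] [-0.57 -0.54 -0.19] 0.22991949120724697
```

View pics/w5.png

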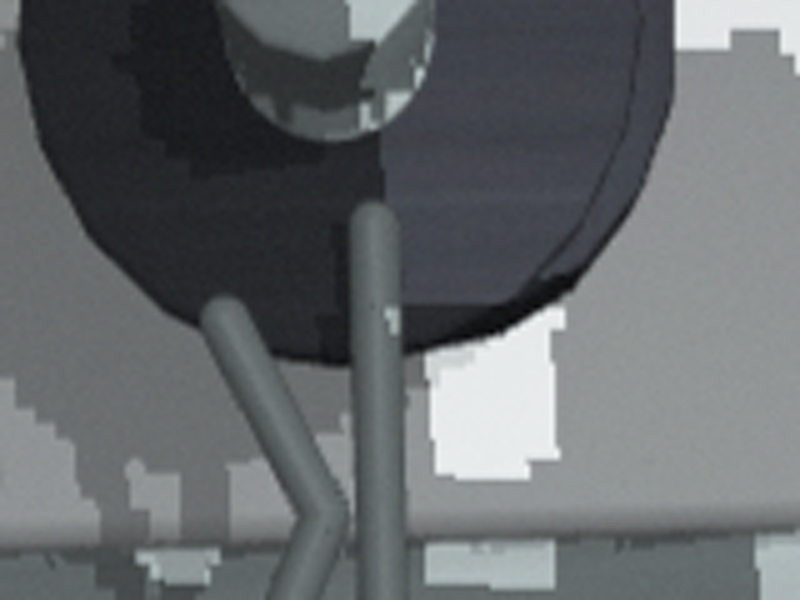

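```bash
python3 - <<'E'
from h import *
q=lambda u,v,y=180:pixtool(240+u/5,v/5,y)
z0=242.15
for n,u,v,y in(("tip",374,203,180),("leg",378,400,180),("leg",382,590,180),("pinbase",332,140,z0-57.3),("pintopL",218,0,z0-79.8+0),("pintopR",438,0,z0-79.8),("colL",20,20,z0-57.3),("colR",641,20,z0-57.3)): print(n,q(u,v,y).round(2))
pts=[(20,20),(45,140),(95,235),(165,305),(640,40),(622,140),(590,205),(540,275),(345,365)]
P=np.array([q(u,v,z0-57.3)[[0,2]] for u,v in pts])
from scipy.optimize import least_squares
r=least_squares(lambda c:np.linalg.norm(P-c[:2],axis=1)-c[2],[0,120,30]);print("collar",r.x.round(2),r.fun.round(1))
E
```

```text
tip [ -0.83 180.   103.88]
leg [ -0.5  180.    86.19]
leg [-1.500e-01  1.800e+02  6.818e+01]
pinbase [ -4.96 184.85 110.66]
pintopL [-13.4  162.35 115.12]
pintopR [  4.74 162.35 115.13]
colL [-34.68 184.85 121.11]
colR [ 24.68 184.85 121.13]
collar [ -4.92 119.93  29.56] [ 0.2 -0.2 -0.1 -0.1  0.   0.  -0.2  0.   0.3]
```

Emit:
send_rows(increments=[{"xyz":[0.3,1.8,-0.3],"delta_rot":[0,0,0]},{"xyz":[0.3,3.6,-0.3],"delta_rot":[0,0,0]},{"xyz":[0.3,3.6,-0.3],"delta_rot":[0,0,0]},{"xyz":[2.3,3.5,-0.3],"delta_rot":[0,0,0]},{"xyz":[2.3,3.5,-0.3],"delta_rot":[0,0,0]}])

```text
time: 15.02
tcp_pos: [459.2, -37.9, 241.9]
tcp_rot: [[-0.085, 0.003, 0.996], [-0.996, -0.003, -0.085], [0.002, -1.0, 0.003]]
ft_force: [0.1, -0.0, -0.0]
finger_gap: 0.229
```

```bash
python3 - <<'E'
from h import *
s=monitor.sense(); print(s["time"],s["tcp_pos"].round(2),s["tcp_rot"].round(4).tolist(),s["ft_force"].round(2),s["finger_gap"])
save("wrist","w6",(240,0,400,120),5)
E
```

```text
15.025 [459.19 -37.92 241.9 ] [[-0.0854, 0.003, 0.9963], [-0.9963, -0.0028, -0.0854], [0.0025, -1.0, 0.0032]] [ 0.06 -0.02 -0.04] 0.228579351716451
```

View pics/w6.png

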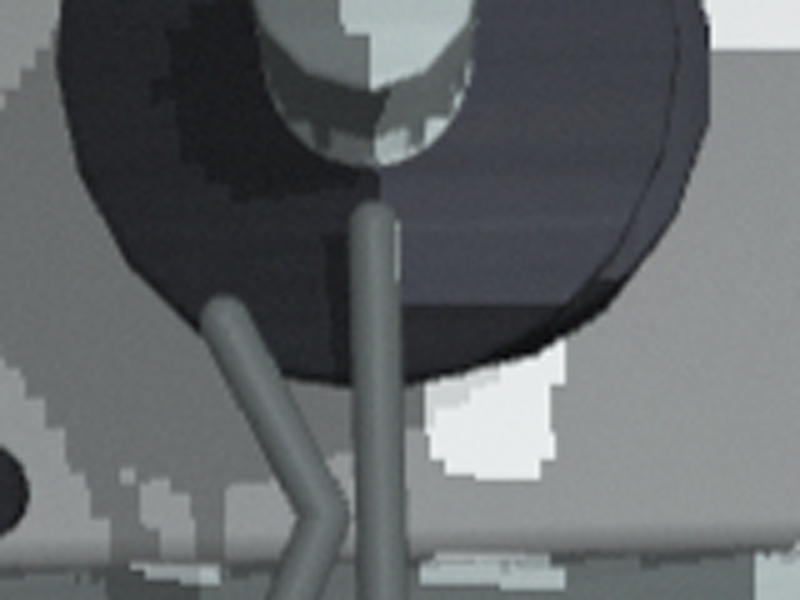

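Emit:
send_rows(increments=[{"xyz":[1.5,-0.1,0],"delta_rot":[0,0,0]},{"xyz":[3,-0.2,0],"delta_rot":[0,0,0]},{"xyz":[4.5,-0.3,0],"delta_rot":[0,0,0]},{"xyz":[6,-0.4,0],"delta_rot":[0,0,0]}])

```text
time: 15.58
tcp_pos: [465.2, -38.3, 241.9]
tcp_rot: [[-0.085, 0.003, 0.996], [-0.996, -0.003, -0.085], [0.002, -1.0, 0.003]]
ft_force: [-0.9, 0.5, 0.4]
finger_gap: 0.229
```

Emit:
send_rows(increments=[{"xyz":[1,-0.1,0],"delta_rot":[0,0,0]},{"xyz":[2,-0.1,0],"delta_rot":[0,0,0]},{"xyz":[3,-0.2,0],"delta_rot":[0,0,0]}])

```text
time: 15.95
tcp_pos: [468.3, -38.5, 241.9]
tcp_rot: [[-0.085, 0.003, 0.996], [-0.996, -0.003, -0.085], [0.002, -1.0, 0.003]]
ft_force: [-0.5, 0.2, -0.3]
finger_gap: 0.228
```

Emit:
send_rows(increments=[{"xyz":[2,-0.1,0],"delta_rot":[0,0,0]},{"xyz":[4,-0.2,0],"delta_rot":[0,0,0]},{"xyz":[6,-0.4,0],"delta_rot":[0,0,0]},{"xyz":[8,-0.5,0],"delta_rot":[0,0,0]},{"xyz":[10,-0.6,0],"delta_rot":[0,0,0]}])

```text
time: 16.58
tcp_pos: [478.4, -39.1, 241.8]
tcp_rot: [[-0.085, 0.003, 0.996], [-0.996, -0.003, -0.085], [0.002, -1.0, 0.003]]
ft_force: [-0.4, -0.4, 0.3]
finger_gap: 0.227
```

Emit:
send_rows(increments=[{"xyz":[2,-0.1,0],"delta_rot":[0,0,0]},{"xyz":[4,-0.2,0],"delta_rot":[0,0,0]},{"xyz":[6,-0.4,0],"delta_rot":[0,0,0]},{"xyz":[8,-0.5,0],"delta_rot":[0,0,0]}])

```text
time: 17.08
tcp_pos: [486.4, -39.6, 241.8]
tcp_rot: [[-0.085, 0.002, 0.996], [-0.996, -0.002, -0.085], [0.002, -1.0, 0.002]]
ft_force: [-0.7, 0.1, -0.6]
finger_gap: 0.23
```

Emit:
send_rows(increments=[{"xyz":[1,-0.1,0],"delta_rot":[0,0,0]},{"xyz":[2,-0.1,0],"delta_rot":[0,0,0]},{"xyz":[3,-0.2,0],"delta_rot":[0,0,0]},{"xyz":[4,-0.2,0],"delta_rot":[0,0,0]}])

```text
time: 17.58
tcp_pos: [489.9, -39.5, 241.3]
tcp_rot: [[-0.085, 0.0, 0.996], [-0.996, -0.002, -0.085], [0.002, -1.0, 0.0]]
ft_force: [-3.3, 1.2, -0.3]
finger_gap: 0.229
```

Emit:
send_rows(increments=[{"xyz":[1,-0.1,0.3],"delta_rot":[0,0,0]},{"xyz":[2,-0.1,0.5],"delta_rot":[0,0,0]},{"xyz":[3,-0.2,0.5],"delta_rot":[0,0,0]},{"xyz":[4,-0.2,0.5],"delta_rot":[0,0,0]}])

```text
time: 18.08
tcp_pos: [493.4, -39.6, 241.5]
tcp_rot: [[-0.085, -0.002, 0.996], [-0.996, -0.001, -0.085], [0.002, -1.0, -0.002]]
ft_force: [-4.3, 2.5, -0.8]
finger_gap: 0.23
```

Emit:
send_rows(increments=[{"xyz":[1,-0.1,0.2],"delta_rot":[0,0,0]},{"xyz":[2,-0.2,0.3],"delta_rot":[0,0,0]},{"xyz":[3,-0.3,0.3],"delta_rot":[0,0,0]},{"xyz":[4,-0.4,0.3],"delta_rot":[0,0,0]}])

```text
time: 18.58
tcp_pos: [496.3, -39.8, 241.0]
tcp_rot: [[-0.085, -0.006, 0.996], [-0.996, -0.001, -0.085], [0.001, -1.0, -0.006]]
ft_force: [-6.9, 1.6, -0.6]
finger_gap: 0.228
```

Emit:
send_rows(increments=[{"xyz":[1,-0.1,0.5],"delta_rot":[0,-0.006,0]},{"xyz":[2,-0.2,0.8],"delta_rot":[0,-0.008,0]},{"xyz":[3,-0.3,0.8],"delta_rot":[0,-0.01,0]},{"xyz":[4,-0.4,0.8],"delta_rot":[0,-0.01,0]}])

```text
time: 19.08
tcp_pos: [500.0, -40.1, 241.5]
tcp_rot: [[-0.085, 0.003, 0.996], [-0.996, -0.0, -0.085], [0.0, -1.0, 0.003]]
ft_force: [-3.5, 1.6, -0.8]
finger_gap: 0.233
```

Emit:
send_rows(increments=[{"xyz":[1,-0.1,0.2],"delta_rot":[0,0,0]},{"xyz":[2,-0.1,0.3],"delta_rot":[0,0,0]},{"xyz":[3,-0.2,0.3],"delta_rot":[0,0,0]},{"xyz":[4,-0.3,0.3],"delta_rot":[0,0,0]}])

```text
time: 19.58
tcp_pos: [504.6, -40.4, 242.2]
tcp_rot: [[-0.085, 0.005, 0.996], [-0.996, -0.001, -0.085], [0.0, -1.0, 0.005]]
ft_force: [-2.3, 2.2, -0.7]
finger_gap: 0.23
```

Emit:
send_rows(increments=[{"xyz":[1,-0.1,-0.2],"delta_rot":[0,0,0]},{"xyz":[2,-0.1,-0.3],"delta_rot":[0,0.002,0]},{"xyz":[3,-0.2,-0.3],"delta_rot":[0,0.002,0]},{"xyz":[4,-0.3,-0.3],"delta_rot":[0,0.002,0]}])

```text
time: 20.08
tcp_pos: [509.1, -40.8, 242.2]
tcp_rot: [[-0.085, 0.004, 0.996], [-0.996, -0.001, -0.085], [0.0, -1.0, 0.004]]
ft_force: [-1.6, 1.4, -1.1]
finger_gap: 0.228
```

Emit:
send_rows(increments=[{"xyz":[1,-0.1,-0.2],"delta_rot":[0,0,0]},{"xyz":[2,-0.1,-0.3],"delta_rot":[0,0.001,0]},{"xyz":[3,-0.2,-0.3],"delta_rot":[0,0.001,0]},{"xyz":[4,-0.3,-0.3],"delta_rot":[0,0.001,0]}])

```text
time: 20.58
tcp_pos: [513.0, -41.0, 241.8]
tcp_rot: [[-0.085, 0.002, 0.996], [-0.996, -0.001, -0.085], [0.0, -1.0, 0.002]]
ft_force: [-1.6, 2.8, 0.0]
finger_gap: 0.23
```

```bash
python3 - <<'E'
from h import *
s=monitor.sense(); print(s["time"],s["tcp_pos"].round(2),s["tcp_rot"].round(4).tolist(),s["ft_force"].round(2),s["finger_gap"])
save("wrist","w7",(240,20,400,220),4)
E
```

```text
20.575 [512.98 -41.02 241.79] [[-0.0849, 0.0023, 0.9964], [-0.9964, -0.0005, -0.0849], [0.0003, -1.0, 0.0023]] [-1.57  2.77  0.03] 0.23000967095161093
```

View pics/w7.png

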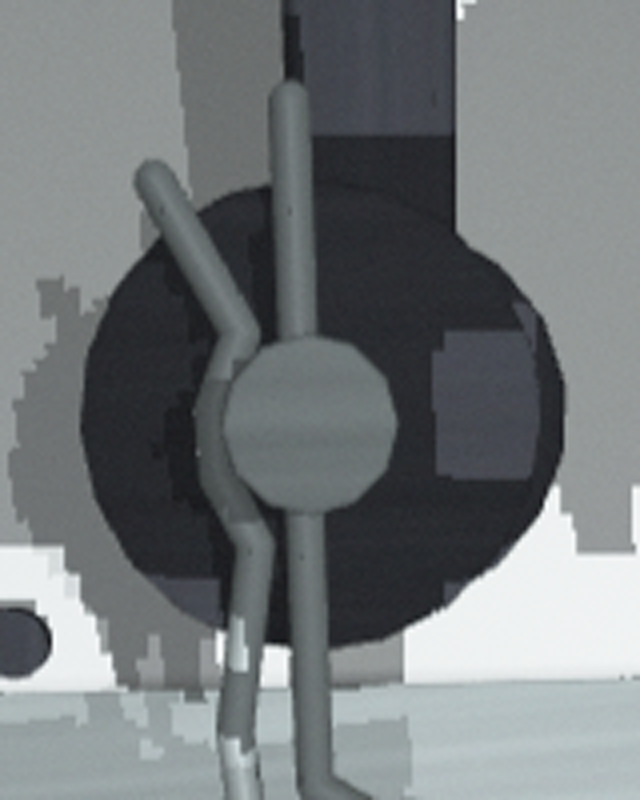

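```bash
python3 - <<'E'
from h import *
q=lambda u,v,y=180:pixtool(240+u/4,20+v/4,y)
z0=241.79
print("pin top",q(311,424,z0-79.8).round(2),"collar",[q(u,v,z0-57.3).round(2)[[0,2]] for u,v in((322,187),(322,645),(82,415),(565,415))])
print("tip",q(288,83).round(2),"root",q(312,780).round(2),"k58",q(258,335).round(2),"k32",q(272,530).round(2))
E
```

```text
pin top [  0.64 161.99  64.46] collar [array([ 1.92, 93.01]), array([ 1.96, 35.18]), array([-29.1 ,  65.39]), array([33.38, 65.39])]
tip [ -2.14 180.   103.85] root [  0.62 180.    17.56] k58 [ -6.02 180.    75.07] k32 [ -4.49 180.    51.01]
```

Emit:
send_rows(increments=[{"xyz":[0.8,-0.1,0],"delta_rot":[0,0,0]},{"xyz":[1.6,-0.1,0],"delta_rot":[0,0,0]},{"xyz":[2,-0.1,0],"delta_rot":[0,0,0]}])

```text
time: 21.0
tcp_pos: [514.9, -41.1, 241.6]
tcp_rot: [[-0.085, 0.002, 0.996], [-0.996, -0.0, -0.085], [0.0, -1.0, 0.002]]
ft_force: [-3.5, 2.5, 0.3]
finger_gap: 0.231
```

Seated; release and back straight up.

Emit:
send_rows(hand=60, increments=[{"xyz":[0,0,0],"delta_rot":[0,0,0]},{"xyz":[0,0,0],"delta_rot":[0,0,0]},{"xyz":[0,0,0],"delta_rot":[0,0,0]},{"xyz":[0,0,0],"delta_rot":[0,0,0]},{"xyz":[0,0,10],"delta_rot":[0,0,0]},{"xyz":[0,0,25],"delta_rot":[0,0,0]},{"xyz":[0,0,45],"delta_rot":[0,0,0]},{"xyz":[-10,0,70],"delta_rot":[0,0,0]},{"xyz":[-25,0,90],"delta_rot":[0,0,0]},{"xyz":[-40,0,100],"delta_rot":[0,0,0]},{"xyz":[-40,0,100],"delta_rot":[0,0,0]}])

```text
time: 22.38
tcp_pos: [474.8, -41.1, 343.6]
tcp_rot: [[-0.085, 0.005, 0.996], [-0.996, -0.001, -0.085], [0.001, -1.0, 0.005]]
ft_force: [0.1, -0.7, -0.2]
finger_gap: 0.635
```

```bash
python3 - <<'E'
from h import *
s=monitor.sense(); print(s["time"],s["tcp_pos"].round(2),s["ft_force"].round(2),s["finger_gap"])
save("wrist","w8",(220,20,420,200),4)
E
```

```text
22.375 [474.81 -41.14 343.61] [ 0.07 -0.72 -0.16] 0.635206663344627
```

View pics/w8.png

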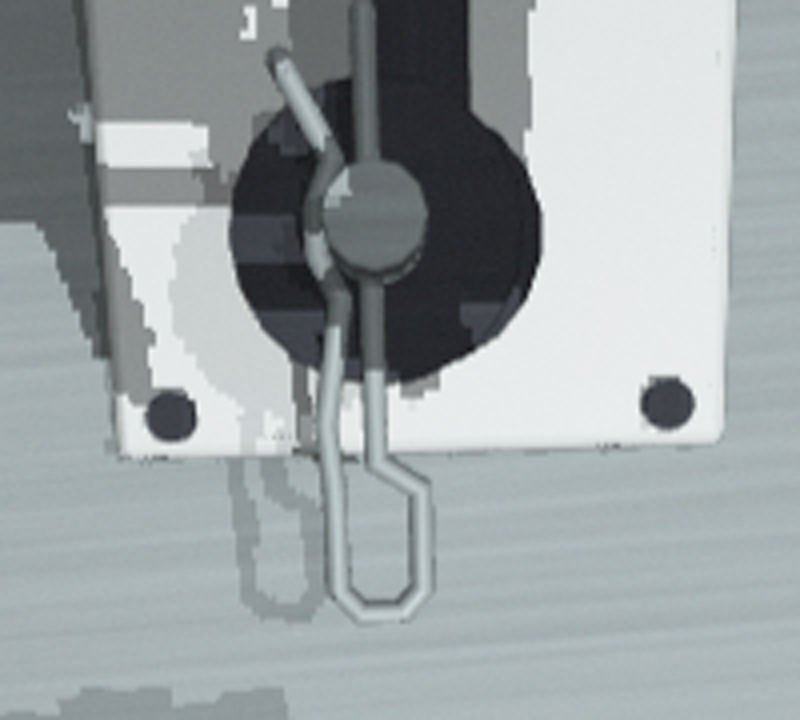

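```bash
python3 - <<'E'
from h import *
c=cal("wrist"); q=lambda u,v,z:pix2w("wrist",220+u/4,20+v/4,z,c)
k1,k2=q(340,158,61.8),q(345,295,61.8); e=q(384,612,61.8); pt=q(376,213,79.8); r=q(375,462,61.8); l=q(366,60,61.8)
ax=np.array([.998,-.061,0]); print("knee mid vs pin",((k1+k2)/2-pt)@ax,"loop end+77 vs pin",(e-pt)@ax+77,"root+45",(r-pt)@ax+45)
d=l-r; yaw=np.degrees(np.arctan2(d[1],d[0])); print("leg yaw",yaw)
s=((k1+k2)/2-pt)@ax
if abs(s)<4 and abs(yaw+3.5)<8: workorder.sign_off(); print("signed off",monitor.sense()["time"])
E
```

```text
knee mid vs pin 0.20102690135974433 loop end+77 vs pin 0.11814617896806112 root+45 -0.6274451857335279
leg yaw -3.808222673926446
the job is handed in; nothing more can be done
the job is handed in; nothing more can be done
```

The pin is home, the R-clip sits through it with its bow round the pin, and the job was handed in at about 22 s.

- **Pin:** I pushed it down with closed fingers until it stopped. It travelled about 11.7 mm, and the last force reading was 11 N with no further movement. I did not measure its height again after the clip went in.
- **Clip:** I took the steel clip from the wooden block, not a green one, by its loop. The leg went through the hole from the side away from the arm. The highest wrist force I read was about 7 N, as the bow rode over the pin.
- **Last checks:** After release and retreat, three camera estimates put the seat point between 0.6 mm short of and 0.2 mm past the pin's axis. The leg pointed at -3.8°, against -3.5° for the arm, and the gripper was clear of everything.
- **Off along the way:** The clip turned about 1.4° in the grip. My first correction for that went the wrong way sideways; the close look caught it and I fixed it before inserting.
- **Not measured:** I had no direct reading of the bow angle or the clip-to-pin force, so those rest on the picture and the wrist force. I did not re-measure the bystanders, but no move went near them.

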